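Clamp a tin in the one-handed opening aid

ROBOT

A 7-joint arm with a two-finger parallel gripper is mounted at the origin on a cart in front of the work surface, level with it; the furniture and walls round the work are solid. World frame = base frame: x ahead of the robot, y to its left, z up, the work surface at z = 0. Lengths are in m, angles in rad, forces in N, time in s.
With the tool pointing down it reaches from about 0.35 to 0.9 m from the base axis. Payload 19.9 kg.
Tool frame: the origin (TCP) lies at the centre of the arm's flange, where the gripper is bolted on; the fingertips stand 199 mm ahead of it and the grasp point (between the pads) lies 180 mm ahead of it; z points along the fingers, y is the direction in which the jaws open and shut (so a half turn about z gives the same grasp; the last joint's range is limited). The gripper opens to 94 mm and grips with 3 to 60 N. Pads are 16 mm wide; open, the fingers measure 119 mm over their backs; the gripper's body (75 mm by 177 mm) begins 78 mm behind the grasp point.
Start: joints at [1.302, 0.417, -0.01, 1.614, 0.005, 1.111, -0.053], TCP at [0.141, -0.609, 0.405] pointing down, gripper open.
Joint ranges: [-2.81, 2.81], [-0.39, 2.02], [-1.27, 1.25], [0.06, 2.57], [-1.19, 4.33], [0.19, 2], [-2.82, 2.82]. Speed limits (rad/s): [1.89, 1.89, 2.39, 2.39, 3.01, 3.01, 3.01].

INTERFACE

Orientations are given as a unit quaternion [x, y, z, w].
In Python, from rig import manip, snapshot, camera_info, ticket gives the robot as it stands.
- The arm moves only by the tool send_rows, never from a script. Its argument "moves" is a list of rows, each an object of numbers: "dx", "dy", "dz": the shift along the tool's x, y, z in cm; "wx", "wy", "wz": the turn, a rotation vector about the tool's x, y, z in rad; "fingers": the opening, from 0 (shut) to 1 (fully open). A call has 1 to 8 rows; each row is the pose to reach, as a shift and turn from the pose commanded when the call began, along the tool's axes at that moment; what a row does not reach only later rows make up. A row lasts 1/12 s, in which the tool goes at most 41.7 mm and 7.16 degrees, less where a joint would pass 70% of its speed; a pose out of reach is approached as far as the arm can. A call with a gripper value outside its range is refused whole. The fingers move at their own pace and stop on an object; "squeeze" is the grip in N (left out, the last holds). Time passes only in rows, so rows that repeat a pose let the fingers close. It gives the time, the measured TCP pose, the force and the opening at its end, in the units of the state.
- manip.get_obs(): the state, without advancing time (a new reading comes with each control period).
- snapshot(name): name is "scene" or "top" or "wrist"; returns the picture (420x560x3 uint8, blue, green, red); there is no depth.
- camera_info(name): a dict with "camera_matrix" (3x3 intrinsics, pixels), "D" ([k1, k2, p1, p2, k3] as OpenCV has them; the pictures are not rectified), "cam_to_world" (4x4, takes a point from camera to world coordinates); the wrist camera has in their place "T_tool_cam" (4x4, takes a point from camera to tool coordinates, whose origin is the TCP and whose axes are the flange's). Camera axes: x right, y down, z forward; pixel columns grow to the right and rows downward; lengths in m; the calibration is good to about 2 mm. A picture is of the moment at which its call begins: read the wrist's pose just before it. camera_info takes no time and is no camera call.
- ticket.finish_job(): hands the job in, once; it reports no verdict.
The state is a dict: "clock": time; "joint_pos": joint angles; "qvel": joint speeds; "joint_torque": joint torques, N m; "tool_pos": TCP position; "eef_rot": TCP orientation; "ft_force": force on the tool from outside, world axes, zero at the start; "wrist_torque": the same for the moment, N m; "grip_width": opening from 0.0 (shut) to 1.0 (fully open).
Only numpy, scipy, OpenCV 4.12 (cv2) and the standard library are available. Lean on these libraries where they do the work, as an engineer would, in place of code of your own. Each camera call takes 0.05 s, during which the arm holds its last target.

TASK

Get the tomato tin ready to be opened with one hand: without lifting it, push the green tomato tin along the worktop until it sits fully home against both walls of the yellow V-shaped holder, then push the red clamp lever over towards the tin, past its centre, so that it snaps down and its pad holds the tin. Leave the dark blue tin and everything else where it stands.

Things in the scene. Friction and masses are not known exactly. Their poses are not given: they have to be found in the camera images.
- tomato_tin: Loose round food tin, green paper band with red tomatoes, metal ends, 75 mm diameter, 58 mm high, about 0.25 kg. Origin: centre of its underside; z up along its axis.
- blue_tin: Loose tin of the same size (75 mm diameter, 58 mm high) with a dark navy-blue band and a yellow-orange fruit picture; a bystander. Origin: centre of its underside. The two tins stand side by side, about 120 to 160 mm apart, before the holder's mouth; which is on which side varies.
- tin_holder: Yellow plastic opening aid, fixed. Two walls, 40 mm high, 66 mm long, form a right-angled V open to its own -x (roughly towards the robot), mouth 93 mm wide; its corner lies 53 mm from the origin at +x. Behind it stands a 46 mm wide pedestal with the clamp. Origin: on the worktop under the centre of a tin that is home in the V; z up, +x from mouth to corner.
- seat (a point): The point on the worktop under the centre of a tin that sits fully home in the V (same as the holder's origin). The floor of the V is the bare worktop, there is no step.
- clamp_lever (a joint): Toggle lever; level pivot along the holder's y, 76 mm behind the seat (+x), 72 mm up. 0 = open: pad arm upright, red handle leaning 25 degrees back. Grows as the handle swings over the V (holder -x). A spring holds it open up to the centre, 0.55 rad (about 5 N at the handle's end at first); beyond, it snaps over by itself; the pad lands on the tin at about 1.57 and presses with about 10 N.
- lever_tip (a point): Point in the rounded outer end of the red handle, on its centre line, 98 mm from the pivot (the round grip is 19 mm thick, about 60 mm long, and ends 9 mm past this point). With the lever open it is about 161 mm above the worktop and 117 mm behind the seat (holder +x), with free room behind it.
- clamp_pad: Black rubber pad, 20 mm diameter, on the pad arm, 55 mm from the pivot. Origin: centre of its outer face, which comes to rest on the tin's top when clamped.
- red_mug: Dark red mug with a cream band, 84 mm across, 95 mm high; loose bystander at the front right. Origin: centre of its underside.
- blue_cup: Blue plastic measuring cup, 64 mm across, 62 mm high; loose bystander at the front right. Origin: centre of its underside.
- glass: Clear drinking glass, 65 mm across, 88 mm high; loose bystander at the back. Origin: centre of its underside.
Things that resemble listed ones, but are neither listed nor needed, are in the scene too. What is shaped like the tomato_tin but pink is not meant.

How it is judged:
On the way, in this order (a step that is already met when the one before it is completed fails the run):
1. the tomato tin stands home in the V while the lever is still open (horizontal distance between tomato_tin and seat below 0.006 m and angle between tomato_tin's own z axis and vertical below 0.06 rad and value of joint clamp_lever below 0.3 rad), for 0.2 s.
2. the lever has snapped over and its pad presses on the tomato tin (horizontal distance between tomato_tin and seat below 0.008 m and angle between tomato_tin's own z axis and vertical below 0.06 rad and value of joint clamp_lever above 1.45 rad and contact force between clamp_pad and tomato_tin above 3 N), for 0.2 s.
At the end, for the whole second after the job is handed in: The tomato tin stands upright on the worktop with its centre within 8 mm of the seat point, at rest; the lever is over (above 1.45 rad) with its pad pressing on the tin with more than 3 N; the bystanders are within 20 mm of where they stood (all of step 2 and height (world z) of tomato_tin below 0.005 m and linear speed of tomato_tin below 0.01 m/s and distance of each of blue_tin, red_mug, blue_cup, glass from where it was at the start of the episode below 0.02 m); the robot touches nothing.
It fails at once if the tomato tin is lifted off the worktop (more than 12 mm) (height (world z) of tomato_tin above 0.012 m).
It fails at once if the tomato tin is tipped by more than about 17 degrees (angle between tomato_tin's own z axis and vertical above 0.3 rad).
It fails at once if a bystander is moved by more than 20 mm (distance of any of blue_tin, red_mug, blue_cup, glass from where it was at the start of the episode above 0.02 m).
It also fails if it takes over 45 s, if anything falls off the work surface, if the arm or the gripper's body presses on something with over 40 N, if the wrist force passes 120 N, or if a joint passes its speed limit or range.

## Working session

There is one attempt and no reset: what is moved stays moved. The work goes in short steps, Python scripts to look and compute and a tool call to move; the robot and the scene stay as the last step left them, time stands still between calls to the robot, and variables do not carry over. Pictures are saved under pics/ and viewed, and the job is handed in when it is done.

Besides the shell and the picture viewer there is one more tool, called as name(argument=value, ...), one argument or row to a line, values as JSON. send_rows: Moves the arm, as the interface text tells. Its arguments: {"type":"object","properties":{"moves":{"type":"array","items":{"type":"object","properties":{"dx":{"type":"number"},"dy":{"type":"number"},"dz":{"type":"number"},"wx":{"type":"number"},"wy":{"type":"number"},"wz":{"type":"number"},"fingers":{"type":"number"}}}},"squeeze":{"type":"number"}},"required":["moves"]}

```bash
mkdir -p pics; ls; python3 - <<'E'
from rig import manip, snapshot, camera_info, ticket
import cv2,numpy as np
np.set_printoptions(precision=4,suppress=True)
print(manip.get_obs())
for n in ["scene","top","wrist"]:
    im=snapshot(n); cv2.imwrite(f"pics/{n}0.png",im); print(n,camera_info(n))
E
```

```text
pics
{'clock': 0.0, 'joint_pos': array([ 1.3025,  0.418 , -0.0103,  1.6142,  0.0047,  1.1107, -0.053 ]), 'qvel': array([-0.0013, -0.0023, -0.001 ,  0.0006, -0.0006, -0.0007,  0.0011]), 'joint_torque': array([ -0.0003, -85.1269,   0.6384, -42.5992,  -0.0488,   0.0186,
         0.0002]), 'tool_pos': array([ 0.1405, -0.6089,  0.404 ]), 'eef_rot': array([ 0.9936,  0.1132, -0.0001, -0.0006]), 'ft_force': array([ 0.1835, -0.2291,  0.3383]), 'wrist_torque': array([0.0504, 0.066 , 0.0001]), 'grip_width': 0.9980942893908097}
scene {'camera_matrix': array([[509.519 ,   0.    , 276.6153],
       [  0.    , 509.519 , 210.1501],
       [  0.    ,   0.    ,   1.    ]]), 'D': array([-0.0982,  0.    ,  0.    ,  0.    ,  0.    ]), 'cam_to_world': array([[-0.7033, -0.5225,  0.482 , -0.1556],
       [-0.7108,  0.5276, -0.4652,  0.6844],
       [-0.0112, -0.6698, -0.7425,  1.31  ],
       [ 0.    ,  0.    ,  0.    ,  1.    ]])}
top {'camera_matrix': array([[401.7574,   0.    , 277.8599],
       [  0.    , 401.7574, 214.618 ],
       [  0.    ,   0.    ,   1.    ]]), 'D': array([-0.0065,  0.    ,  0.    ,  0.    ,  0.    ]), 'cam_to_world': array([[-0.0255, -0.9807,  0.1939,  0.3786],
       [-0.9997,  0.0254, -0.0028, -0.065 ],
       [-0.0022, -0.1939, -0.981 ,  1.3187],
       [ 0.    ,  0.    ,  0.    ,  1.    ]])}
wrist {'camera_matrix': array([[331.1243,   0.    , 277.8714],
       [  0.    , 331.1243, 214.7811],
       [  0.    ,   0.    ,   1.    ]]), 'D': array([-0.01,  0.  ,  0.  ,  0.  ,  0.  ]), 'T_tool_cam': array([[ 0.0011, -0.9715, -0.237 ,  0.0679],
       [ 1.    ,  0.0009,  0.0007, -0.0011],
       [-0.0004, -0.237 ,  0.9715,  0.0216],
       [ 0.    ,  0.    ,  0.    ,  1.    ]])}
```

View pics/scene0.png

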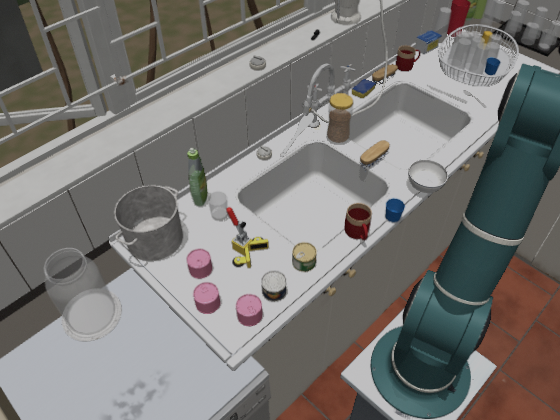

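View pics/top0.png

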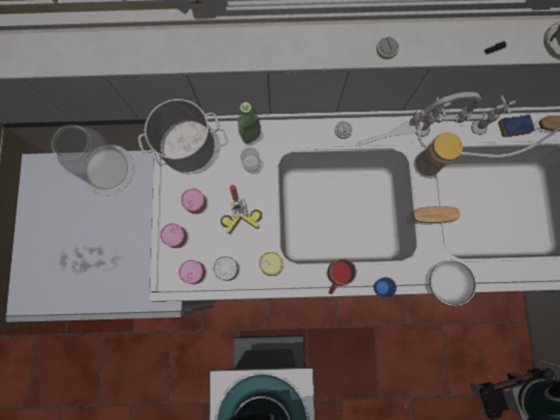

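View pics/wrist0.png

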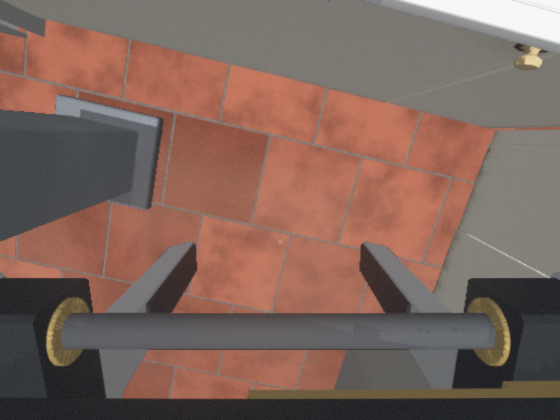

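The views show the holder (yellow) at about (241,218) in top, with two candidate tins at (226,268) and (271,264) there and at (274,285) and (304,257) in scene. I'll zoom in to tell them apart.

```bash
python3 - <<'E'
import cv2,numpy as np
s=cv2.imread("pics/scene0.png")[190:335,180:340]; t=cv2.imread("pics/top0.png")[140:300,150:310]
cv2.imwrite("pics/zoom_s.png",cv2.resize(s,None,fx=4,fy=4,interpolation=cv2.INTER_CUBIC));cv2.imwrite("pics/zoom_t.png",cv2.resize(t,(600,600),interpolation=cv2.INTER_CUBIC))
E
```

```text
(no output)
```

View pics/zoom_s.png

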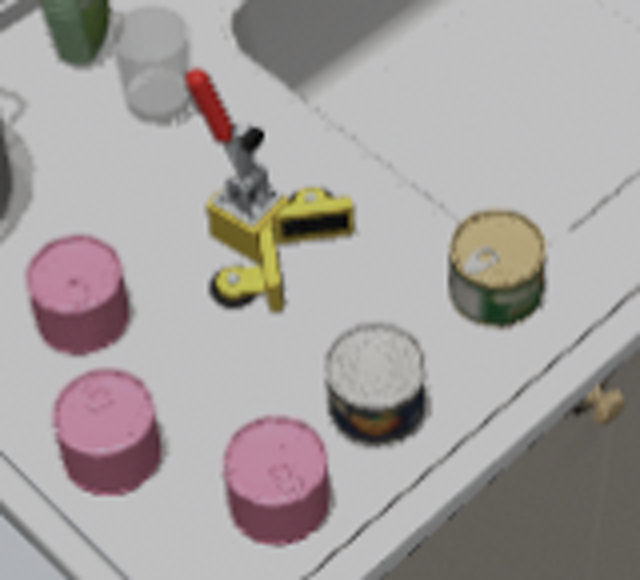

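View pics/zoom_t.png

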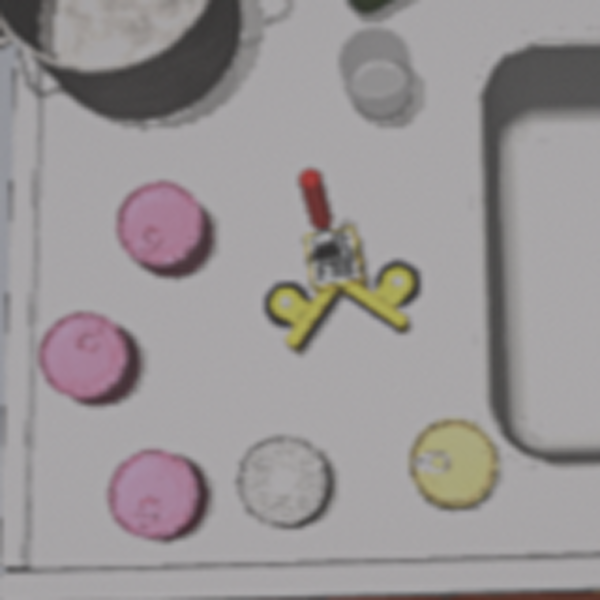

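```bash
cat > h.py <<'E'
import cv2,numpy as np
from rig import manip,snapshot,camera_info
from scipy.spatial.transform import Rotation as R
np.set_printoptions(precision=4,suppress=True)
def cam(n,o=None):
    c=camera_info(n)
    if n=="wrist":
        o=o or manip.get_obs(); T=np.eye(4);T[:3,:3]=R.from_quat(o['eef_rot']).as_matrix();T[:3,3]=o['tool_pos']
        M=T@c["T_tool_cam"]
    else: M=c["cam_to_world"]
    return c["camera_matrix"],c["D"],M
def ray(C,p):
    K,D,M=C; u=cv2.undistortPoints(np.array([[p]],float),K,D)[0,0]
    d=M[:3,:3]@[u[0],u[1],1]; return M[:3,3],d/np.linalg.norm(d)
def plane(C,p,z):
    o,d=ray(C,p); return o+d*(z-o[2])/d[2]
def tri(C1,p1,C2,p2):
    o1,d1=ray(C1,p1);o2,d2=ray(C2,p2)
    s=np.linalg.lstsq(np.c_[d1,-d2],o2-o1,rcond=None)[0]
    a,b=o1+d1*s[0],o2+d2*s[1]; return (a+b)/2,np.linalg.norm(a-b)
def blobs(im,lo,hi,roi=None,amin=15):
    h=cv2.cvtColor(im,cv2.COLOR_BGR2HSV); m=cv2.inRange(h,np.array(lo),np.array(hi))
    if roi: k=np.zeros_like(m);x0,y0,x1,y1=roi;k[y0:y1,x0:x1]=255;m&=k
    n,l,s,c=cv2.connectedComponentsWithStats(m)
    return [(c[i],s[i],l==i) for i in range(1,n) if s[i,4]>=amin]
E
python3 - <<'E'
from h import *
t=cv2.imread("pics/top0.png");s=cv2.imread("pics/scene0.png")
T=cam("top");S=cam("scene")
for nm,im,roi in (("top",t,(150,140,310,300)),("scene",s,(180,190,340,335))):
    for lab,lo,hi in (("yel",(18,60,60),(35,255,255)),("tan",(12,50,90),(35,160,255)),("red",(0,150,60),(8,255,255))):
        for c,st,_ in blobs(im,lo,hi,roi): print(nm,lab,c,st)
# guesses
print(tri(T,(150+454/3.75,140+463/3.75),S,(180+497/4,190+248/4)))
print("tin",plane(T,(150+454/3.75,140+463/3.75),.058),"blue",plane(T,(150+284/3.75,140+481/3.75),.058), plane(S,(180+497/4,190+248/4),.058))
print("tip",tri(T,(150+311/3.75,140+178/3.75),S,(180+196/4,190+80/4)))
print("glass",plane(T,(150+376/3.75,140+60/3.75),.088), plane(T,(150+383/3.75,140+85/3.75),0))
for p in ((340,285),(295,345),(405,323)): print(plane(T,(150+p[0]/3.75,140+p[1]/3.75),.04))
print("bottle",tri(T,(246,105),S,(193,152)))
E
```

```text
top yel [241.1192 220.1221] [222 211  39  22 344]
top yel [271.5618 263.3765] [260 252  22  23 340]
top tan [241.5369 219.0966] [222 200  39  33 352]
top tan [271.5331 263.2182] [260 252  22  23 362]
scene yel [247.2045 249.9798] [232 237  37  31 445]
scene yel [304.7062 251.9852] [293 243  23  20 337]
scene yel [330.873  290.7937] [325 286  11  10  63]
scene tan [248.163  250.0031] [232 237  37  31 319]
scene tan [304.4939 251.6189] [293 243  23  19 328]
scene tan [330.8906 290.4062] [326 286  10  10  64]
scene red [232.     215.8256] [227 208  11  17  86]
(array([ 0.4747, -0.0423,  0.052 ]), np.float64(0.003504456738578863))
tin [ 0.4729 -0.0434  0.058 ] blue [0.4616 0.0983 0.058 ] [ 0.4732 -0.0378  0.058 ]
tip (array([0.6948, 0.0642, 0.1583]), np.float64(0.0018559590412388))
glass [0.8163 0.0154 0.088 ] [0.8234 0.015  0.    ]
[0.6299 0.0521 0.04  ]
[0.5785 0.0911 0.04  ]
[ 0.5952 -0.0036  0.04  ]
bottle (array([0.9241, 0.016 , 0.2229]), np.float64(0.004460695497185025))
```

send_rows(
  moves=[
    {"dx": 57, "dy": -52, "dz": -4},
    {"dx": 57, "dy": -52, "dz": -4},
    {"dx": 57, "dy": -52, "dz": -4},
    {"dx": 57, "dy": -52, "dz": -4},
    {"dx": 57, "dy": -52, "dz": -4},
    {"dx": 57, "dy": -52, "dz": -4},
    {"dx": 57, "dy": -52, "dz": -4},
    {"dx": 57, "dy": -52, "dz": -4},
  ],
)

```text
invalid input at $.moves[0]: expected keys dx, dy, dz, wx, wy, wz, fingers
```

```bash
cat >> h.py <<'E'
def to(p,yaw):
    o=manip.get_obs(); Rm=R.from_quat(o['eef_rot']); 
    G=R.from_euler('z',yaw)*R.from_quat([1,0,0,0])
    print("clk",round(o['clock'],2),"pos",o['tool_pos'],"yaw",np.arctan2(*Rm.as_matrix()[[1,0],0]),"zax",Rm.as_matrix()[:,2],"F",o['ft_force'],"g",o['grip_width'])
    print("d cm",100*Rm.inv().apply(np.array(p)-o['tool_pos']),"w",(Rm.inv()*G).as_rotvec())
E
python3 -c "
from h import *
to([.58,.03,.45],.2)"
```

```text
clk 0.15 pos [ 0.1405 -0.6089  0.4042] yaw 0.2267829555254369 zax [-0.0003  0.0009 -1.    ] F [-0.2461 -0.251   0.3219] g 1.002201326177404
d cm [ 57.1897 -52.3777  -4.5383] w [-0.0009  0.0001  0.0268]
```

send_rows(
  moves=[
    {"dx": 57, "dy": -52, "dz": -4, "wx": 0, "wy": 0, "wz": 0, "fingers": 1},
    {"dx": 57, "dy": -52, "dz": -4, "wx": 0, "wy": 0, "wz": 0, "fingers": 1},
    {"dx": 57, "dy": -52, "dz": -4, "wx": 0, "wy": 0, "wz": 0, "fingers": 1},
    {"dx": 57, "dy": -52, "dz": -4, "wx": 0, "wy": 0, "wz": 0, "fingers": 1},
    {"dx": 57, "dy": -52, "dz": -4, "wx": 0, "wy": 0, "wz": 0, "fingers": 1},
    {"dx": 57, "dy": -52, "dz": -4, "wx": 0, "wy": 0, "wz": 0, "fingers": 1},
    {"dx": 57, "dy": -52, "dz": -4, "wx": 0, "wy": 0, "wz": 0, "fingers": 1},
    {"dx": 57, "dy": -52, "dz": -4, "wx": 0, "wy": 0, "wz": 0, "fingers": 1},
  ],
)

```text
clock: 0.82
tool_pos: [0.3303, -0.3331, 0.422]
eef_rot: [0.994, 0.113, -0.0, 0.0]
ft_force: [0.6, 0.3, 0.3]
grip_width: 1.0
```

```bash
python3 -c "
from h import *
to([.58,.03,.45],.2)"
```

```text
clk 0.82 pos [ 0.3303 -0.3331  0.422 ] yaw 0.22667766162487726 zax [-0.0001 -0.0002 -1.    ] F [0.6429 0.3421 0.3102] g 1.000390476135286
d cm [ 32.4889 -29.7742  -2.8086] w [0.0002 0.0002 0.0267]
```

send_rows(
  moves=[
    {"dx": 32.5, "dy": -30, "dz": -3, "wx": 0, "wy": 0, "wz": 0, "fingers": 1},
    {"dx": 32.5, "dy": -30, "dz": -3, "wx": 0, "wy": 0, "wz": 0, "fingers": 1},
    {"dx": 32.5, "dy": -30, "dz": -3, "wx": 0, "wy": 0, "wz": 0, "fingers": 1},
    {"dx": 32.5, "dy": -30, "dz": -3, "wx": 0, "wy": 0, "wz": 0, "fingers": 1},
    {"dx": 32.5, "dy": -30, "dz": -3, "wx": 0, "wy": 0, "wz": 0, "fingers": 1},
    {"dx": 32.5, "dy": -30, "dz": -3, "wx": 0, "wy": 0, "wz": 0, "fingers": 1},
    {"dx": 32.5, "dy": -30, "dz": -3, "wx": 0, "wy": 0, "wz": 0, "fingers": 1},
    {"dx": 32.5, "dy": -30, "dz": -3, "wx": 0, "wy": 0, "wz": 0, "fingers": 1},
  ],
)

```text
clock: 1.48
tool_pos: [0.5177, -0.0584, 0.4447]
eef_rot: [0.994, 0.113, 0.0, 0.0]
ft_force: [1.0, -0.6, 0.4]
grip_width: 0.995
```

```bash
python3 -c "
from h import *
to([.58,.03,.45],.2)
cv2.imwrite('pics/w1.png',snapshot('wrist'))"
```

```text
clk 1.48 pos [ 0.5177 -0.0584  0.4447] yaw 0.22656484043605216 zax [ 0.0001 -0.0001 -1.    ] F [ 1.0153 -0.5974  0.4001] g 0.9952931475560559
d cm [ 8.0526 -7.2179 -0.5315] w [ 0.0001 -0.0001  0.0266]
```

View pics/w1.png

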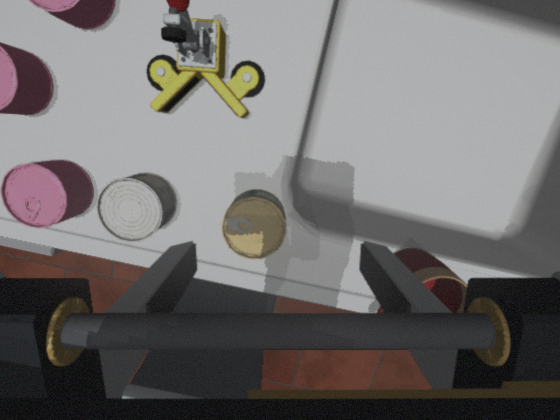

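The wrist view shows the V around (200,80), the tomato lid at (254,227) and the blue tin's lid at (132,208). I'll move over the holder for a second view.

send_rows(
  moves=[
    {"dx": 3, "dy": -3, "dz": 0, "wx": 0, "wy": 0, "wz": 0, "fingers": 1},
    {"dx": 6, "dy": -6, "dz": 0, "wx": 0, "wy": 0, "wz": 0, "fingers": 1},
    {"dx": 8, "dy": -8, "dz": 0, "wx": 0, "wy": 0, "wz": 0, "fingers": 1},
    {"dx": 9, "dy": -8, "dz": 0, "wx": 0, "wy": 0, "wz": 0, "fingers": 1},
    {"dx": 9, "dy": -8, "dz": 0, "wx": 0, "wy": 0, "wz": 0, "fingers": 1},
    {"dx": 9, "dy": -8, "dz": 0, "wx": 0, "wy": 0, "wz": 0, "fingers": 1},
  ],
)

```text
clock: 2.03
tool_pos: [0.5868, 0.0374, 0.4439]
eef_rot: [0.994, 0.113, -0.001, -0.0]
ft_force: [-0.2, 0.8, 0.0]
grip_width: 0.999
```

```bash
python3 - <<'E'
from h import *
import json
o=manip.get_obs(); print(o['tool_pos'],o['eef_rot'],o['clock'])
im=snapshot('wrist');cv2.imwrite('pics/w2.png',im)
np.save('w2.npy',np.r_[o['tool_pos'],o['eef_rot']])
cv2.imwrite('pics/w2z.png',cv2.resize(im[0:280,100:400],None,fx=2.1,fy=2.1,interpolation=cv2.INTER_CUBIC))
E
```

```text
[0.5868 0.0374 0.4439] [ 0.9936  0.1131 -0.0006 -0.0001] 2.0333
```

View pics/w2z.png

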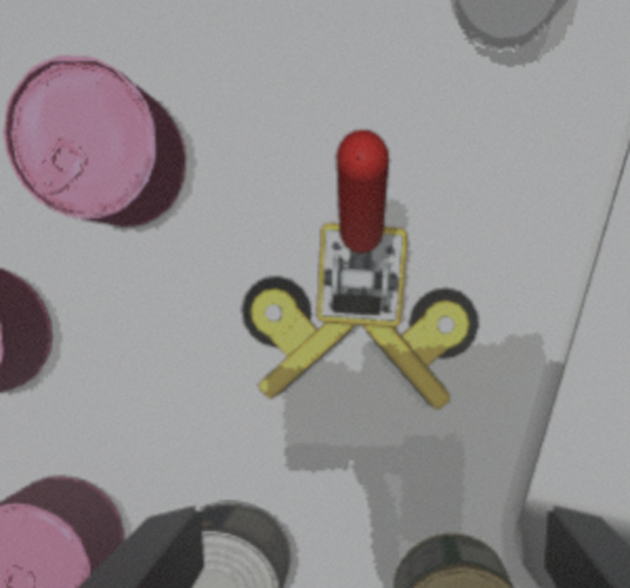

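```bash
python3 - <<'E'
from h import *
q=np.load('w2.npy'); o=dict(tool_pos=q[:3],eef_rot=q[3:]); W=cam("wrist",o); im=cv2.imread('pics/w2.png')
h=cv2.cvtColor(im,cv2.COLOR_BGR2HSV); m=cv2.inRange(h,np.array((20,110,60)),np.array((35,255,255)))
ys,xs=np.nonzero(m[150:200,215:320]); ys+=150; xs+=215
print(len(xs), xs.min(),xs.max(),ys.max())
# bottom-most yellow pixel per column = inner edge
apex=100+360/2.1
L=[];Rr=[]
for x in range(xs.min(),xs.max()+1):
    c=ys[xs==x]
    if len(c): (L if x<apex else Rr).append((x,c.max()+.5))
def fit(P):
    P=np.array([plane(W,p,.04)[:2] for p in P]); return P
L=fit(L);Rr=fit(Rr)
print(L,"\n",Rr)
np.savez('edges.npz',L=L,R=Rr)
# tip: red grip top pixel etc
for n,p in (("endcap",(100+362/2.1,158/2.1)),("gripbase",(100+361/2.1,235/2.1))): print(n,p,plane(W,p,.161))
o2=dict(tool_pos=np.array([.5177,-.0584,.4447]),eef_rot=np.array([.9936,.1131,0,0])); 
for nm,f,C in (("w1","w1",cam("wrist",o2)),):
    i=cv2.imread('pics/w1.png')
    for lab,lo,hi in (("yel",(15,60,60),(35,255,255)),("red",(0,150,60),(8,255,255))):
        for c,st,_ in blobs(i,lo,hi,(120,0,300,270),40): print(lab,c,st,plane(C,c,.058),plane(C,(st[0]+st[2]/2,st[1]+st[3]/2),.058))
E
```

```text
1593 220 319 193
[[0.6176 0.1131]
 [0.6167 0.1117]
 [0.6148 0.1102]
 [0.6139 0.1089]
 [0.5826 0.1017]
 [0.5817 0.1004]
 [0.5808 0.099 ]
 [0.5811 0.0979]
 [0.5802 0.0965]
 [0.5804 0.0954]
 [0.5807 0.0942]
 [0.5821 0.0933]
 [0.5835 0.0924]
 [0.5838 0.0913]
 [0.5864 0.0906]
 [0.5878 0.0897]
 [0.5892 0.0888]
 [0.5906 0.0879]
 [0.5908 0.0868]
 [0.5922 0.0859]
 [0.5936 0.085 ]
 [0.5939 0.0839]
 [0.5964 0.0832]
 [0.5978 0.0823]
 [0.5981 0.0812]
 [0.5995 0.0803]
 [0.5997 0.0792]
 [0.6011 0.0783]
 [0.6025 0.0774]
 [0.6039 0.0765]
 [0.6053 0.0756]
 [0.6067 0.0747]
 [0.6069 0.0736]
 [0.6083 0.0727]
 [0.6097 0.0719]
 [0.6111 0.071 ]
 [0.6124 0.0701]
 [0.6138 0.0692]
 [0.6152 0.0683]
 [0.6166 0.0675]
 [0.6179 0.0666]
 [0.6182 0.0655]
 [0.6195 0.0646]
 [0.6209 0.0637]
 [0.6223 0.0629]
 [0.6236 0.062 ]
 [0.625  0.0611]
 [0.6263 0.0603]
 [0.6277 0.0594]
 [0.629  0.0586]
 [0.6293 0.0574]
 [0.6296 0.0563]] 
 [[0.6298 0.0552]
 [0.629  0.0539]
 [0.6281 0.0525]
 [0.6262 0.0509]
 [0.6254 0.0495]
 [0.6245 0.0482]
 [0.6226 0.0465]
 [0.6217 0.0452]
 [0.6209 0.0438]
 [0.62   0.0424]
 [0.6192 0.041 ]
 [0.6183 
[... 450 characters left out ...]
 [0.596  0.002 ]
 [0.5974 0.0011]
 [0.5989 0.0003]
 [0.6272 0.0064]
 [0.6286 0.0056]
 [0.6288 0.0045]
 [0.6302 0.0036]
 [0.6304 0.0025]
 [0.6318 0.0017]
 [0.6332 0.0009]]
endcap (272.3809523809524, 75.23809523809524) [0.6926 0.0671 0.161 ]
gripbase (271.9047619047619, 111.9047619047619) [0.6672 0.0617 0.161 ]
yel [204.7934  77.5476] [ 149   18  111  100 3258] [0.622  0.0441 0.058 ] [0.631  0.0461 0.058 ]
yel [255.9221 227.9305] [ 223  197   63   62 2605] [ 0.4761 -0.0413  0.058 ] [ 0.4757 -0.0397  0.058 ]
yel [242.9762 225.5   ] [240 222   7   8  42] [ 0.4756 -0.0263  0.058 ] [ 0.4751 -0.027   0.058 ]
red [178.0821   3.6045] [168   0  20  11 134] [0.6835 0.082  0.058 ] [0.6819 0.0818 0.058 ]
```

```bash
python3 -c "
from h import *
to([.435,-.088,.36],.855)"
```

```text
clk 2.08 pos [0.5865 0.0369 0.4441] yaw 0.22589393448281275 zax [-0.0009 -0.0003 -1.    ] F [-0.0629 -0.5735 -0.1306] g 0.9977210766260975
d cm [-17.5519   8.777    8.4282] w [-0.0001  0.0009 -0.6291]
```

send_rows(
  moves=[
    {"dx": -3, "dy": 1.5, "dz": 1, "wx": 0, "wy": 0, "wz": -0.1, "fingers": 0.43},
    {"dx": -6, "dy": 3, "dz": 2, "wx": 0, "wy": 0, "wz": -0.2, "fingers": 0.43},
    {"dx": -9, "dy": 4.5, "dz": 3.5, "wx": 0, "wy": 0, "wz": -0.3, "fingers": 0.43},
    {"dx": -12, "dy": 6, "dz": 5, "wx": 0, "wy": 0, "wz": -0.42, "fingers": 0.43},
    {"dx": -15, "dy": 7.5, "dz": 6.5, "wx": 0, "wy": 0, "wz": -0.53, "fingers": 0.43},
    {"dx": -17.5, "dy": 8.8, "dz": 8.4, "wx": 0, "wy": 0, "wz": -0.63, "fingers": 0.43},
    {"dx": -17.5, "dy": 8.8, "dz": 8.4, "wx": 0, "wy": 0, "wz": -0.63, "fingers": 0.43},
    {"dx": -17.5, "dy": 8.8, "dz": 8.4, "wx": 0, "wy": 0, "wz": -0.63, "fingers": 0.43},
  ],
)

```text
clock: 2.75
tool_pos: [0.4344, -0.089, 0.3602]
eef_rot: [0.911, 0.413, -0.001, 0.0]
ft_force: [0.9, 0.2, 0.4]
grip_width: 0.469
```

```bash
python3 - <<'E'
from h import *
to([.435,-.088,.216],.855)
C=cam("wrist");im=snapshot('wrist');cv2.imwrite('pics/w3.png',im)
for c,st,_ in blobs(im,(15,60,60),(35,255,255),None,200): print(c,st,plane(C,c,.058),plane(C,(st[0]+st[2]/2,st[1]+st[3]/2),.058))
E
```

```text
clk 2.75 pos [ 0.4344 -0.089   0.3602] yaw 0.8523797314442233 zax [-0.0011 -0.0009 -1.    ] F [0.904  0.1827 0.3783] g 0.4686523217712928
d cm [ 0.1329 -0.0206 14.4213] w [-0.0003  0.0014 -0.0026]
[350.4028   6.8519] [342   0  20  16 216] [ 0.5817 -0.0023  0.058 ] [ 0.5821 -0.0037  0.058 ]
[277.2039 137.7009] [ 232   93   87   90 4346] [ 0.4761 -0.0388  0.058 ] [ 0.4749 -0.038   0.058 ]
[172.8598 332.9456] [165 299  23  67 699] [ 0.2809 -0.1102  0.058 ] [ 0.2839 -0.1122  0.058 ]
[382.4075 331.2903] [369 298  23  68 751] [ 0.4333 -0.2408  0.058 ] [ 0.4315 -0.2402  0.058 ]
[341.552  391.7142] [ 120  382  388   17 3964] [ 0.3611 -0.2691  0.058 ] [ 0.3411 -0.2496  0.058 ]
```

View pics/w3.png

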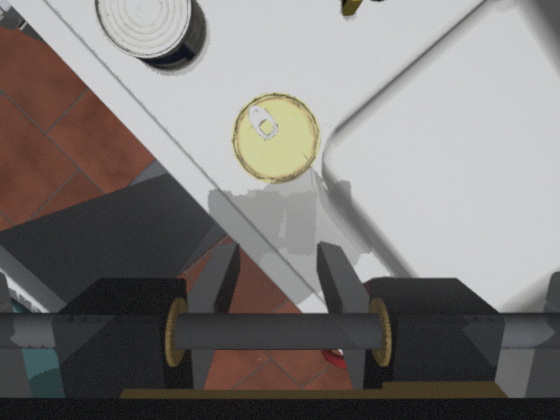

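The wrist view shows the tomato lid at (277,138), centred between the fingers, and nothing underneath them. I'll lower next.

send_rows(
  moves=[
    {"dx": 0, "dy": 0, "dz": 3, "wx": 0, "wy": 0, "wz": 0, "fingers": 0.43},
    {"dx": 0, "dy": 0, "dz": 6, "wx": 0, "wy": 0, "wz": 0, "fingers": 0.43},
    {"dx": 0, "dy": 0, "dz": 9, "wx": 0, "wy": 0, "wz": 0, "fingers": 0.43},
    {"dx": 0, "dy": 0, "dz": 11.5, "wx": 0, "wy": 0, "wz": 0, "fingers": 0.43},
    {"dx": 0, "dy": 0, "dz": 13.5, "wx": 0, "wy": 0, "wz": 0, "fingers": 0.43},
    {"dx": 0, "dy": 0, "dz": 14.5, "wx": 0, "wy": 0, "wz": 0, "fingers": 0.43},
    {"dx": 0, "dy": 0, "dz": 14.5, "wx": 0, "wy": 0, "wz": 0, "fingers": 0.43},
    {"dx": 0, "dy": 0, "dz": 14.5, "wx": 0, "wy": 0, "wz": 0, "fingers": 0.43},
  ],
)

```text
clock: 3.47
tool_pos: [0.4367, -0.0869, 0.2161]
eef_rot: [0.91, 0.415, 0.0, 0.0]
ft_force: [0.8, -0.2, -0.3]
grip_width: 0.43
```

```bash
python3 - <<'E'
from h import *
to([.435,-.088,.216],.855)
a=np.array([.988,.154]);l=np.array([-.154,.988]);seat=np.array([.5786,.0488])
for A,L_,th in ((-117,-73,40),(-80,-42,40),(-45,-14,35),(-25,-6,20),(-12,-2,12)):
    y=np.radians(th)+.155; d=np.array([np.cos(y),np.sin(y)])
    to(np.r_[seat+a*A/1e3+l*L_/1e3-.0397*d,.216],y)
E
```

```text
clk 3.47 pos [ 0.4367 -0.0869  0.2161] yaw 0.8568573006533309 zax [ 0.0004  0.0001 -1.    ] F [ 0.8036 -0.1876 -0.3071] g 0.4296080357363154
d cm [-0.19   -0.0552  0.0086] w [ 0.0002 -0.0003  0.0019]
clk 3.47 pos [ 0.4367 -0.0869  0.2161] yaw 0.8568573006533309 zax [ 0.0004  0.0001 -1.    ] F [ 0.8036 -0.1876 -0.3071] g 0.4296080357363154
d cm [ 1.9363 -0.159   0.0093] w [ 0.0002 -0.0003  0.0037]
clk 3.47 pos [ 0.4367 -0.0869  0.2161] yaw 0.8568573006533309 zax [ 0.0004  0.0001 -1.    ] F [ 0.8036 -0.1876 -0.3071] g 0.4296080357363154
d cm [ 6.7629 -0.1357  0.0108] w [ 0.0002 -0.0003  0.0037]
clk 3.47 pos [ 0.4367 -0.0869  0.2161] yaw 0.8568573006533309 zax [ 0.0004  0.0001 -1.    ] F [ 0.8036 -0.1876 -0.3071] g 0.4296080357363154
d cm [11.2595 -0.3584  0.0123] w [ 0.0002 -0.0003  0.091 ]
clk 3.47 pos [ 0.4367 -0.0869  0.2161] yaw 0.8568573006533309 zax [ 0.0004  0.0001 -1.    ] F [ 0.8036 -0.1876 -0.3071] g 0.4296080357363154
d cm [13.531  -0.6883  0.0129] w [ 0.0001 -0.0004  0.3528]
clk 3.47 pos [ 0.4367 -0.0869  0.2161] yaw 0.8568573006533309 zax [ 0.0004  0.0001 -1.    ] F [ 0.8036 -0.1876 -0.3071] g 0.4296080357363154
d cm [15.0089 -0.6592  0.0134] w [ 0.0001 -0.0004  0.4924]
```

send_rows(
  moves=[
    {"dx": 1, "dy": 0, "dz": 0, "wx": 0, "wy": 0, "wz": 0, "fingers": 0.43},
    {"dx": 1.6, "dy": 0, "dz": 0, "wx": 0, "wy": 0, "wz": 0, "fingers": 0.43},
    {"dx": 2.1, "dy": 0, "dz": 0, "wx": 0, "wy": 0, "wz": 0, "fingers": 0.43},
    {"dx": 2.6, "dy": 0, "dz": 0, "wx": 0, "wy": 0, "wz": 0, "fingers": 0.43},
    {"dx": 3.1, "dy": 0, "dz": 0, "wx": 0, "wy": 0, "wz": 0, "fingers": 0.43},
    {"dx": 3.7, "dy": 0, "dz": 0, "wx": 0, "wy": 0, "wz": 0, "fingers": 0.43},
    {"dx": 4.3, "dy": 0, "dz": 0, "wx": 0, "wy": 0, "wz": 0, "fingers": 0.43},
    {"dx": 5, "dy": 0, "dz": 0, "wx": 0, "wy": 0, "wz": 0, "fingers": 0.43},
  ],
)

```text
clock: 4.13
tool_pos: [0.4691, -0.0492, 0.2155]
eef_rot: [0.91, 0.415, -0.0, 0.0]
ft_force: [-2.7, -2.5, 3.9]
grip_width: 0.43
```

```bash
python3 - <<'E'
from h import *
to([.5,-.0,.216],.855)
C=cam("wrist");im=snapshot('wrist');cv2.imwrite('pics/w4.png',im)
for c,st,_ in blobs(im,(15,60,60),(35,255,255),None,400): print(c,st,plane(C,(st[0]+st[2]/2,st[1]+st[3]/2),.058))
E
```

```text
clk 4.13 pos [ 0.4691 -0.0492  0.2155] yaw 0.856419399218084 zax [-0.0002 -0.0002 -1.    ] F [-2.6745 -2.5339  3.8621] g 0.43003312743254435
d cm [ 5.7391 -0.8926 -0.0498] w [-0.      0.0003  0.0014]
[413.2581  14.3598] [390   0  56  33 984] [0.5802 0.0015 0.058 ]
[280.9323 202.0836] [  191   112   174   172 20537] [ 0.4963 -0.0163  0.058 ]
[260.7846 177.5693] [249 164  25  28 469] [ 0.4966 -0.0055  0.058 ]
```

View pics/w4.png

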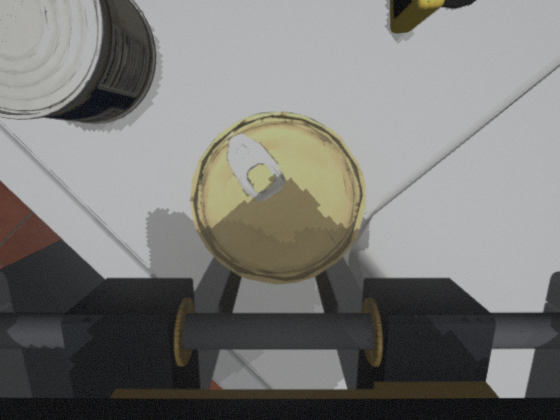

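The tin is nested against both fingers at (279,198), and the blue tin has stayed clear at the upper left. I'll keep pushing.

send_rows(
  moves=[
    {"dx": 0.7, "dy": 0, "dz": 0, "wx": 0, "wy": 0, "wz": 0, "fingers": 0.43},
    {"dx": 1.4, "dy": 0, "dz": 0, "wx": 0, "wy": 0, "wz": 0, "fingers": 0.43},
    {"dx": 2.1, "dy": 0, "dz": 0, "wx": 0, "wy": 0, "wz": 0, "fingers": 0.43},
    {"dx": 2.8, "dy": 0, "dz": 0, "wx": 0, "wy": 0, "wz": 0, "fingers": 0.43},
    {"dx": 3.5, "dy": 0, "dz": 0, "wx": 0, "wy": 0, "wz": 0, "fingers": 0.43},
    {"dx": 4.2, "dy": 0, "dz": 0, "wx": 0, "wy": 0, "wz": 0, "fingers": 0.43},
    {"dx": 4.8, "dy": 0, "dz": 0, "wx": 0, "wy": 0, "wz": 0, "fingers": 0.43},
    {"dx": 5.2, "dy": 0, "dz": 0, "wx": 0, "wy": 0, "wz": 0, "fingers": 0.43},
  ],
)

```text
clock: 4.85
tool_pos: [0.5034, -0.0094, 0.2154]
eef_rot: [0.91, 0.416, 0.0, -0.0]
ft_force: [-0.9, -1.6, -1.2]
grip_width: 0.431
```

```bash
cat > st.py <<'E'
from h import *
a=np.array([.988,.154]);l=np.array([-.154,.988]);seat=np.array([.5786,.0488])
def hold(p): return 1e3*np.array([(p[:2]-seat)@a,(p[:2]-seat)@l])
def goal(A,L_,th,off=.0397,z=.216):
    y=np.radians(th)+.155; d=np.array([np.cos(y),np.sin(y)])
    to(np.r_[seat+a*A/1e3+l*L_/1e3-off*d,z],y)
E
python3 - <<'E'
from st import *
o=manip.get_obs();x=R.from_quat(o['eef_rot']).as_matrix()[:2,0]
print("tin nest hold",hold(o['tool_pos'][:2]+.0397*x), "tcp",hold(o['tool_pos']))
C=cam("wrist");im=snapshot('wrist');cv2.imwrite('pics/w5.png',im)
for g in ((-45,-14,38),(-30,-8,25),(-15,-3,12)): goal(*g)
E
```

```text
tin nest hold [-52.9769 -20.2148] tcp [-83.2699 -45.8703]
clk 4.9 pos [ 0.5036 -0.009   0.2155] yaw 0.8577043184745093 zax [ 0.0004  0.0006 -1.    ] F [-0.2492  0.2446  0.4092] g 0.42784639991952683
d cm [ 0.9732 -0.1083 -0.0521] w [-0.0001 -0.0008  0.0395]
clk 4.9 pos [ 0.5036 -0.009   0.2155] yaw 0.8577043184745093 zax [ 0.0004  0.0006 -1.    ] F [-0.2492  0.2446  0.4092] g 0.42784639991952683
d cm [ 2.6422 -0.4846 -0.0508] w [-0.0002 -0.0007  0.2664]
clk 4.9 pos [ 0.5036 -0.009   0.2155] yaw 0.8577043184745093 zax [ 0.0004  0.0006 -1.    ] F [-0.2492  0.2446  0.4092] g 0.42784639991952683
d cm [ 4.4429 -0.731  -0.0494] w [-0.0003 -0.0007  0.4933]
```

View pics/w5.png

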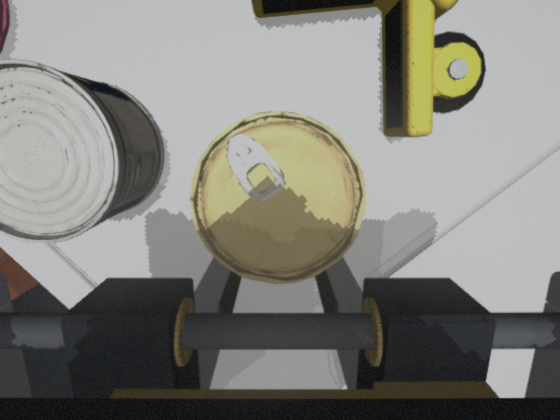

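The tin, at (279,198), is heading into the V and clears the right wall end at (410,125). I'll turn the tool towards the holder's axis while pushing.

send_rows(
  moves=[
    {"dx": 0.9, "dy": -0.1, "dz": 0, "wx": 0, "wy": 0, "wz": 0.04, "fingers": 0.43},
    {"dx": 1.7, "dy": -0.3, "dz": 0, "wx": 0, "wy": 0, "wz": 0.15, "fingers": 0.43},
    {"dx": 2.6, "dy": -0.5, "dz": 0, "wx": 0, "wy": 0, "wz": 0.26, "fingers": 0.43},
    {"dx": 3.2, "dy": -0.6, "dz": 0, "wx": 0, "wy": 0, "wz": 0.34, "fingers": 0.43},
    {"dx": 3.8, "dy": -0.7, "dz": 0, "wx": 0, "wy": 0, "wz": 0.42, "fingers": 0.43},
    {"dx": 4.4, "dy": -0.7, "dz": 0, "wx": 0, "wy": 0, "wz": 0.49, "fingers": 0.43},
    {"dx": 4.4, "dy": -0.7, "dz": 0, "wx": 0, "wy": 0, "wz": 0.49, "fingers": 0.43},
  ],
)

```text
clock: 5.48
tool_pos: [0.5268, 0.0287, 0.2155]
eef_rot: [0.983, 0.181, 0.0, -0.0]
ft_force: [0.6, -0.1, 0.3]
grip_width: 0.434
```

```bash
python3 - <<'E'
from st import *
o=manip.get_obs();x=R.from_quat(o['eef_rot']).as_matrix()[:2,0]
print("tin nest hold",hold(o['tool_pos'][:2]+.0397*x), "tcp",hold(o['tool_pos']))
C=cam("wrist");im=snapshot('wrist');cv2.imwrite('pics/w6.png',im)
for g in ((-25,-3,0,.08),(-15,0,0,.045),(0,0,0,.0455)): goal(*g)
E
```

```text
tin nest hold [-15.4188  -3.5707] tcp [-54.2457 -11.8374]
clk 5.53 pos [0.5265 0.0282 0.2155] yaw 0.36879243358229524 zax [ 0.0003  0.0001 -1.    ] F [0.7162 0.927  0.5081] g 0.43043399370397983
d cm [-4.7248 -1.9786 -0.0553] w [-0.0001 -0.0003  0.2138]
clk 5.53 pos [0.5265 0.0282 0.2155] yaw 0.36879243358229524 zax [ 0.0003  0.0001 -1.    ] F [0.7162 0.927  0.5081] g 0.43043399370397983
d cm [-0.2637 -1.3167 -0.0539] w [-0.0001 -0.0003  0.2138]
clk 5.53 pos [0.5265 0.0282 0.2155] yaw 0.36879243358229524 zax [ 0.0003  0.0001 -1.    ] F [0.7162 0.927  0.5081] g 0.43043399370397983
d cm [ 1.1531 -1.0085 -0.0534] w [-0.0001 -0.0003  0.2138]
```

View pics/w6.png

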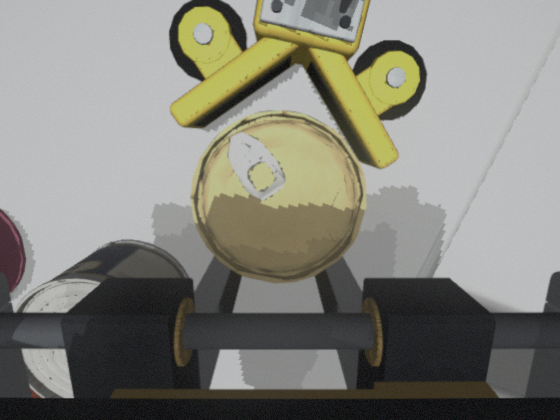

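The tin at (279,198) now sits in the mouth, nearly touching both walls. I'll back off, close the fingers, and push home along the axis with the flat front.

send_rows(
  moves=[
    {"dx": -0.8, "dy": -0.4, "dz": 0, "wx": 0, "wy": 0, "wz": 0.05, "fingers": 0.43},
    {"dx": -1.8, "dy": -1.3, "dz": 0, "wx": 0, "wy": 0, "wz": 0.15, "fingers": 0},
    {"dx": -1.8, "dy": -1.6, "dz": 0, "wx": 0, "wy": 0, "wz": 0.21, "fingers": 0},
    {"dx": -1.8, "dy": -1.6, "dz": 0, "wx": 0, "wy": 0, "wz": 0.21, "fingers": 0},
    {"dx": -1.8, "dy": -1.6, "dz": 0, "wx": 0, "wy": 0, "wz": 0.21, "fingers": 0},
    {"dx": -1.8, "dy": -1.6, "dz": 0, "wx": 0, "wy": 0, "wz": 0.21, "fingers": 0},
    {"dx": -1.8, "dy": -1.6, "dz": 0, "wx": 0, "wy": 0, "wz": 0.21, "fingers": 0},
  ],
)

```text
clock: 6.12
tool_pos: [0.5041, 0.0358, 0.2155]
eef_rot: [0.997, 0.079, 0.0, -0.0]
ft_force: [0.9, 0.1, 0.6]
grip_width: 0.038
```

```bash
python3 - <<'E'
from st import *
o=manip.get_obs();x=R.from_quat(o['eef_rot']).as_matrix()[:2,0]
print("tcp",hold(o['tool_pos']))
C=cam("wrist");im=snapshot('wrist');cv2.imwrite('pics/w7.png',im)
for c,st,_ in blobs(im,(15,60,60),(35,255,255),None,400): p=plane(C,(st[0]+st[2]/2,st[1]+st[3]/2),.058);print(c,st,p,hold(p))
for g in ((-15,0,0,.0455),(0,0,0,.0455)): goal(*g)
E
```

```text
tcp [-75.6066  -1.3742]
[284.6461 110.6138] [  150     0   256   239 34870] [0.5765 0.0484 0.058 ] [-2.1734 -0.0798]
[116.2355 392.834 ] [ 68 389  98   9 518] [0.4369 0.1057 0.058 ] [-131.2818   78.0024]
clk 6.17 pos [0.504  0.0358 0.2154] yaw 0.15813208096561618 zax [ 0.      0.0001 -1.    ] F [ 0.6152  0.0859 -0.4556] g 0.015800617617018783
d cm [ 1.5174 -0.1283 -0.0577] w [-0.0001 -0.      0.0031]
clk 6.17 pos [0.504  0.0358 0.2154] yaw 0.15813208096561618 zax [ 0.      0.0001 -1.    ] F [ 0.6152  0.0859 -0.4556] g 0.015800617617018783
d cm [ 3.0173 -0.123  -0.0576] w [-0.0001 -0.      0.0031]
```

View pics/w7.png

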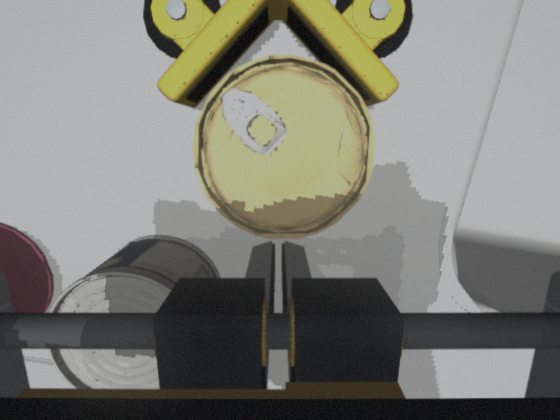

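The fingers are shut right behind the tin at (285,145), and both walls are just ahead of it.

send_rows(
  moves=[
    {"dx": 0.6, "dy": -0.1, "dz": 0, "wx": 0, "wy": 0, "wz": 0, "fingers": 0},
    {"dx": 1.1, "dy": -0.1, "dz": 0, "wx": 0, "wy": 0, "wz": 0, "fingers": 0},
    {"dx": 1.5, "dy": -0.1, "dz": 0, "wx": 0, "wy": 0, "wz": 0, "fingers": 0},
    {"dx": 1.8, "dy": -0.1, "dz": 0, "wx": 0, "wy": 0, "wz": 0, "fingers": 0},
    {"dx": 2.1, "dy": -0.1, "dz": 0, "wx": 0, "wy": 0, "wz": 0, "fingers": 0},
    {"dx": 2.4, "dy": -0.1, "dz": 0, "wx": 0, "wy": 0, "wz": 0, "fingers": 0},
    {"dx": 2.6, "dy": -0.1, "dz": 0, "wx": 0, "wy": 0, "wz": 0, "fingers": 0},
    {"dx": 2.7, "dy": -0.1, "dz": 0, "wx": 0, "wy": 0, "wz": 0, "fingers": 0},
  ],
)

```text
clock: 6.83
tool_pos: [0.5296, 0.0414, 0.2151]
eef_rot: [0.997, 0.078, -0.002, 0.0]
ft_force: [-17.8, -2.3, 14.9]
grip_width: 0.003
```

```bash
python3 - <<'E'
from st import *
o=manip.get_obs()
print("tcp",hold(o['tool_pos']),o['ft_force'])
goal(0,0,0,.0455)
E
```

```text
tcp [-49.4995   0.2557] [-17.8123  -2.2706  14.9272]
clk 6.83 pos [0.5296 0.0414 0.2151] yaw 0.1568889181254337 zax [-0.0034 -0.0005 -1.    ] F [-17.8123  -2.2706  14.9272] g 0.0027785605028179763
d cm [ 0.3999  0.0282 -0.0872] w [-0.      0.0034  0.0019]
```

```bash
python3 - <<'E'
from st import *
C=cam("wrist");im=snapshot('wrist');cv2.imwrite('pics/w8.png',im)
im=snapshot('scene');cv2.imwrite('pics/s8.png',cv2.resize(im[190:310,190:330],None,fx=5,fy=5,interpolation=cv2.INTER_CUBIC))
print(manip.get_obs()['ft_force'])
E
```

```text
[-11.4838  -1.5771   7.3529]
```

View pics/w8.png

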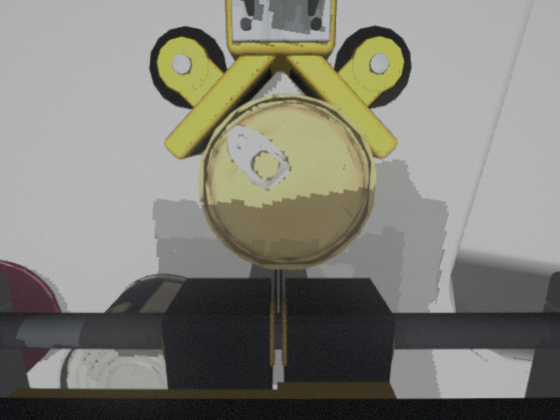

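View pics/s8.png

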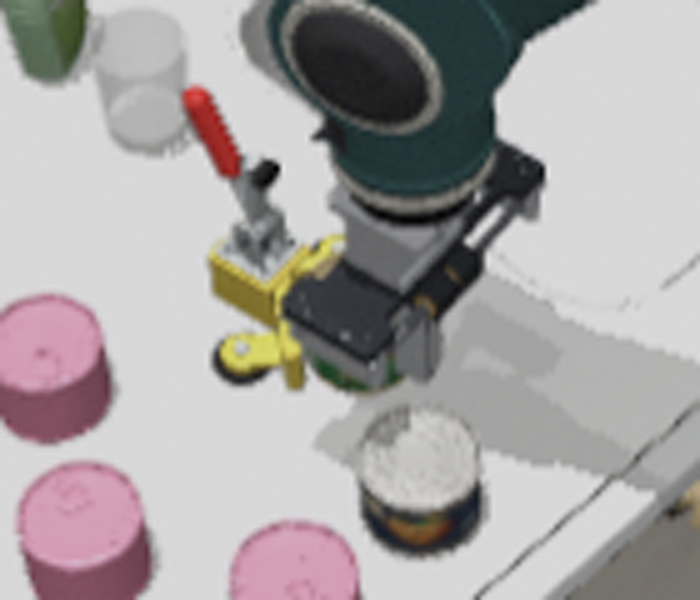

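```bash
python3 - <<'E'
from st import *
C=cam("wrist");im=cv2.imread('pics/w8.png')
h=cv2.cvtColor(im,cv2.COLOR_BGR2HSV)
p=plane(C,(288,182.5),.058);print(p,hold(p))
# wall inner/outer ends at z=.04
for q in ((165,150),(180,159),(381,159),(397,147),(283,56)): p=plane(C,q,.04);print(q,p,hold(p))
goal(0,0,0,.0455)
cv2.imwrite('pics/w8z.png',cv2.resize(im[30:280,150:410],None,fx=2.4,fy=2.4,interpolation=cv2.INTER_CUBIC))
E
```

```text
[0.5774 0.0458 0.058 ] [-1.6537 -2.8085]
(165, 150) [0.5808 0.1026 0.04  ] [10.4373 52.7985]
(180, 159) [0.5778 0.0955 0.04  ] [ 6.396  46.2248]
(381, 159) [0.5923 0.0045 0.04  ] [  6.7107 -45.903 ]
(397, 147) [ 0.5987 -0.0015  0.04  ] [ 12.1416 -52.7778]
(283, 56) [0.6282 0.0559 0.04  ] [50.0955 -0.6675]
clk 6.93 pos [0.5295 0.0414 0.2151] yaw 0.15698313434158762 zax [-0.0032 -0.0005 -1.    ] F [-11.4838  -1.5771   7.3529] g 0.0041728132307249245
d cm [ 0.4117  0.0266 -0.0891] w [0.     0.0033 0.002 ]
```

View pics/w8z.png

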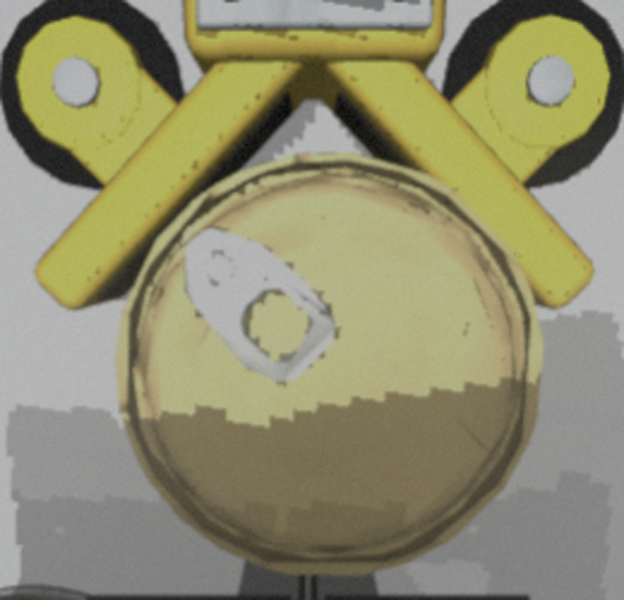

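The lid comes out at (288,182), about 3 mm right of the V's axis. It is touching the right wall but not the left. I'll go round to its right rear and nudge it into the left wall.

```bash
python3 - <<'E'
from st import *
goal(-10,0,0,.055)
goal(-10,-12,35,.055)
goal(0,0,35,.058)
goal(0,0,35,.0475)
E
```

```text
clk 6.93 pos [0.5295 0.0414 0.2151] yaw 0.15698313434158762 zax [-0.0032 -0.0005 -1.    ] F [-11.4838  -1.5771   7.3529] g 0.0041728132307249245
d cm [-1.5382  0.0224 -0.0828] w [0.     0.0033 0.002 ]
clk 6.93 pos [0.5295 0.0414 0.2151] yaw 0.15698313434158762 zax [-0.0032 -0.0005 -1.    ] F [-11.4838  -1.5771   7.3529] g 0.0041728132307249245
d cm [-0.5526  4.379  -0.0859] w [-0.001   0.0032 -0.6089]
clk 6.93 pos [0.5295 0.0414 0.2151] yaw 0.15698313434158762 zax [-0.0032 -0.0005 -1.    ] F [-11.4838  -1.5771   7.3529] g 0.0041728132307249245
d cm [ 0.2041  3.353  -0.0884] w [-0.001   0.0032 -0.6089]
clk 6.93 pos [0.5295 0.0414 0.2151] yaw 0.15698313434158762 zax [-0.0032 -0.0005 -1.    ] F [-11.4838  -1.5771   7.3529] g 0.0041728132307249245
d cm [ 1.0654  2.7524 -0.0912] w [-0.001   0.0032 -0.6089]
```

send_rows(
  moves=[
    {"dx": -0.8, "dy": 0, "dz": 0, "wx": 0, "wy": 0, "wz": 0, "fingers": 0},
    {"dx": -1.6, "dy": 0.8, "dz": 0, "wx": 0, "wy": 0, "wz": -0.1, "fingers": 0},
    {"dx": -1.6, "dy": 1.8, "dz": 0, "wx": 0, "wy": 0, "wz": -0.2, "fingers": 0},
    {"dx": -1.4, "dy": 2.8, "dz": 0, "wx": 0, "wy": 0, "wz": -0.32, "fingers": 0},
    {"dx": -1, "dy": 3.6, "dz": 0, "wx": 0, "wy": 0, "wz": -0.43, "fingers": 0},
    {"dx": -0.7, "dy": 4, "dz": 0, "wx": 0, "wy": 0, "wz": -0.54, "fingers": 0},
    {"dx": -0.6, "dy": 4.2, "dz": 0, "wx": 0, "wy": 0, "wz": -0.61, "fingers": 0},
    {"dx": -0.6, "dy": 4.2, "dz": 0, "wx": 0, "wy": 0, "wz": -0.61, "fingers": 0},
  ],
)

```text
clock: 7.6
tool_pos: [0.5312, -0.0017, 0.2155]
eef_rot: [0.927, 0.375, 0.0, -0.0]
ft_force: [-0.5, 0.5, -0.5]
grip_width: 0.005
```

```bash
python3 - <<'E'
from st import *
o=manip.get_obs();print(hold(o['tool_pos']))
C=cam("wrist");im=snapshot('wrist');cv2.imwrite('pics/w9.png',im)
goal(0,0,35,.0475)
E
```

```text
[-54.6287 -42.6278]
clk 7.65 pos [ 0.531  -0.0014  0.2154] yaw 0.7648015340537491 zax [ 0.0004  0.0004 -1.    ] F [ 0.0251 -0.012   0.2247] g 0.004680879107170594
d cm [ 2.1611 -0.3206 -0.0558] w [-0.     -0.0006 -0.0011]
```

View pics/w9.png

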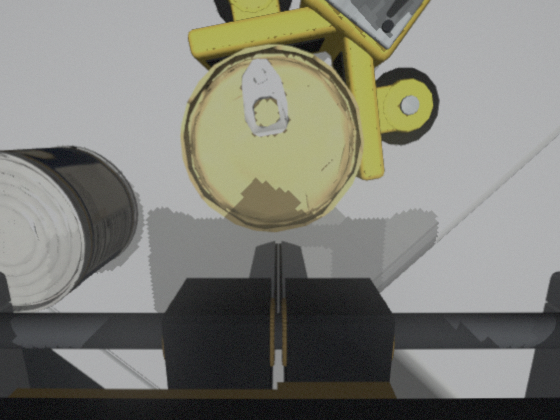

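```bash
python3 - <<'E'
from st import *
C=cam("wrist")
p=plane(C,(271,138),.058);print(p,hold(p))
for q in ((192,55),(372,178)): p=plane(C,q,.04);print(q,hold(p))
E
```

```text
[0.5767 0.0479 0.058 ] [-2.0513 -0.6274]
(192, 55) [ 6.7004 47.1355]
(372, 178) [  9.6837 -49.3414]
```

send_rows(
  moves=[
    {"dx": 0.6, "dy": -0.1, "dz": 0, "wx": 0, "wy": 0, "wz": 0, "fingers": 0},
    {"dx": 1, "dy": -0.2, "dz": 0, "wx": 0, "wy": 0, "wz": 0, "fingers": 0},
    {"dx": 1.3, "dy": -0.3, "dz": 0, "wx": 0, "wy": 0, "wz": 0, "fingers": 0},
    {"dx": 1.5, "dy": -0.3, "dz": 0, "wx": 0, "wy": 0, "wz": 0, "fingers": 0},
    {"dx": 1.7, "dy": -0.3, "dz": 0, "wx": 0, "wy": 0, "wz": 0, "fingers": 0},
    {"dx": 1.9, "dy": -0.3, "dz": 0, "wx": 0, "wy": 0, "wz": 0, "fingers": 0},
    {"dx": 2, "dy": -0.3, "dz": 0, "wx": 0, "wy": 0, "wz": 0, "fingers": 0},
  ],
)

```text
clock: 8.23
tool_pos: [0.5428, 0.0148, 0.2153]
eef_rot: [0.927, 0.374, -0.001, 0.0]
ft_force: [-7.8, -3.5, 5.6]
grip_width: 0.005
```

```bash
python3 - <<'E'
from st import *
o=manip.get_obs();print(hold(o['tool_pos']),o['ft_force'])
C=cam("wrist");im=snapshot('wrist');cv2.imwrite('pics/w10.png',im)
goal(0,0,35,.0475)
E
```

```text
[-40.6    -28.0651] [-7.8327 -3.4569  5.5972]
clk 8.28 pos [0.5428 0.0148 0.2152] yaw 0.7663156669936118 zax [-0.0024 -0.001  -1.    ] F [-6.6784 -3.4484  4.6221] g 0.003771634615732801
d cm [ 0.1818  0.0316 -0.0778] w [-0.0009  0.0024  0.0004]
```

View pics/w10.png

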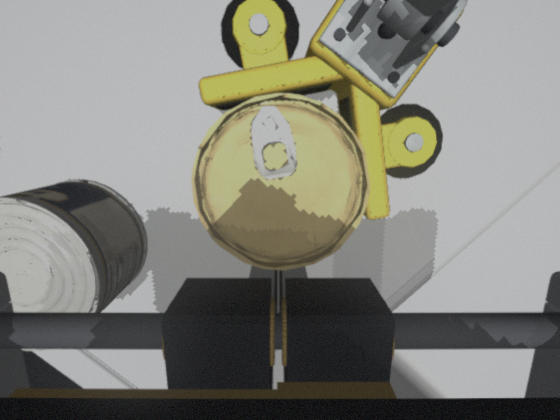

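```bash
python3 - <<'E'
from st import *
C=cam("wrist")
p=plane(C,(280.5,182),.058);print(p,hold(p))
for q in ((202,92),(375,217)): p=plane(C,q,.04);print(q,hold(p))
im=cv2.imread('pics/w10.png');cv2.imwrite('pics/w10z.png',cv2.resize(im[50:290,180:440],None,fx=2.4,fy=2.4,interpolation=cv2.INTER_CUBIC))
E
```

```text
[0.578  0.0489 0.058 ] [-0.5997  0.2432]
(202, 92) [ 9.9841 49.6542]
(375, 217) [  9.616  -48.0468]
```

View pics/w10z.png

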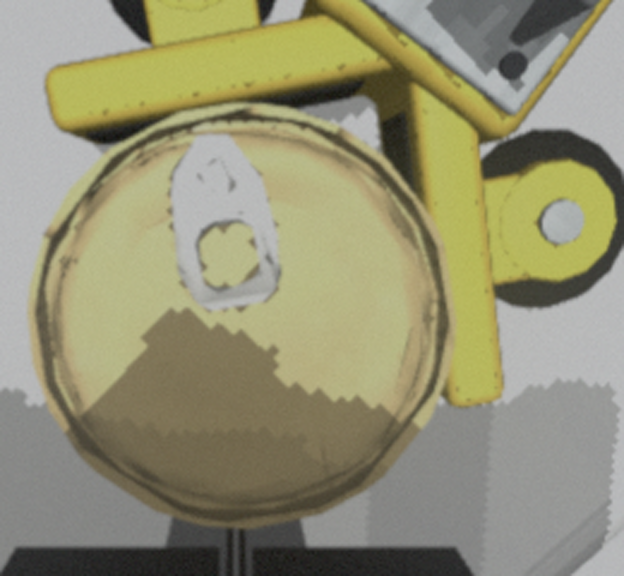

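The lid, at (280,182), works out 0.6 mm from the seat, so the tin is home against both walls. I'll back off, rise, and cross behind the lever.

send_rows(
  moves=[
    {"dx": -1, "dy": 0, "dz": 0, "wx": 0, "wy": 0, "wz": 0, "fingers": 0},
    {"dx": -2, "dy": 0, "dz": 0, "wx": 0, "wy": 0, "wz": 0, "fingers": 0},
    {"dx": -2, "dy": 0, "dz": -4, "wx": 0, "wy": 0, "wz": 0, "fingers": 0},
    {"dx": -2, "dy": 0, "dz": -8, "wx": 0, "wy": 0, "wz": 0.1, "fingers": 0},
    {"dx": -2, "dy": 0, "dz": -12, "wx": 0, "wy": 0, "wz": 0.22, "fingers": 0},
    {"dx": -2, "dy": 0, "dz": -16, "wx": 0, "wy": 0, "wz": 0.34, "fingers": 0},
    {"dx": -2, "dy": 0, "dz": -20, "wx": 0, "wy": 0, "wz": 0.46, "fingers": 0},
    {"dx": -2, "dy": 0, "dz": -20, "wx": 0, "wy": 0, "wz": 0.58, "fingers": 0},
  ],
)

```text
clock: 8.95
tool_pos: [0.5294, 0.0008, 0.4227]
eef_rot: [0.996, 0.09, 0.005, 0.001]
ft_force: [1.1, 0.6, 1.7]
grip_width: 0.006
```

```bash
python3 - <<'E'
from st import *
C=cam("wrist");im=snapshot('wrist');cv2.imwrite('pics/w11.png',im)
goal(152,0,0,0,.41)
t=snapshot('top');cv2.imwrite('pics/t11.png',t)
E
```

```text
clk 9.0 pos [0.5289 0.0005 0.4193] yaw 0.16977629494821442 zax [ 0.0067 -0.0008 -1.    ] F [-0.245  -1.5492 -0.6745] g 0.0015692919493567395
d cm [20.9028 -3.6899  1.0574] w [ 0.0018 -0.0065  0.0148]
```

View pics/w11.png

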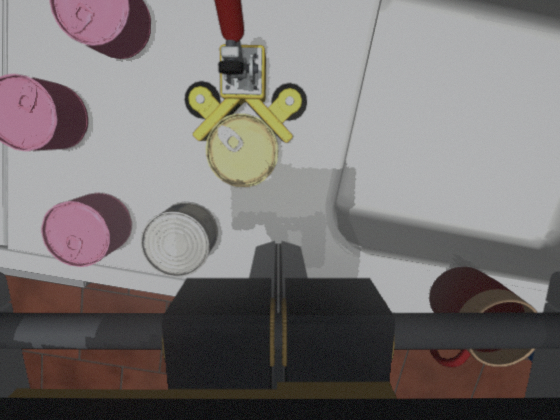

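The tin at (243,150) sits in the V and the lever is still open, its red handle at (230,15).

send_rows(
  moves=[
    {"dx": 3, "dy": -0.6, "dz": 0, "wx": 0, "wy": 0, "wz": 0.01, "fingers": 0},
    {"dx": 6, "dy": -1.2, "dz": 0, "wx": 0, "wy": 0, "wz": 0.01, "fingers": 0},
    {"dx": 10, "dy": -1.8, "dz": 0, "wx": 0, "wy": 0, "wz": 0.01, "fingers": 0},
    {"dx": 14, "dy": -2.5, "dz": 0, "wx": 0, "wy": 0, "wz": 0.01, "fingers": 0},
    {"dx": 17.5, "dy": -3.2, "dz": 0, "wx": 0, "wy": 0, "wz": 0.01, "fingers": 0},
    {"dx": 20, "dy": -3.6, "dz": 0, "wx": 0, "wy": 0, "wz": 0.01, "fingers": 0},
    {"dx": 21, "dy": -3.7, "dz": 0, "wx": 0, "wy": 0, "wz": 0.01, "fingers": 0},
    {"dx": 21, "dy": -3.7, "dz": 0, "wx": 0, "wy": 0, "wz": 0.01, "fingers": 0},
  ],
)

```text
clock: 9.72
tool_pos: [0.7295, 0.077, 0.4122]
eef_rot: [0.996, 0.091, -0.002, -0.0]
ft_force: [-1.2, 0.0, -0.5]
grip_width: 0.007
```

```bash
python3 - <<'E'
from st import *
o=manip.get_obs();print(hold(o['tool_pos']))
s=snapshot('scene');cv2.imwrite('pics/s12.png',s);cv2.imwrite('pics/w12.png',snapshot('wrist'))
goal(152,0,0,0,.342)
E
```

```text
[153.3988   4.5861]
clk 9.82 pos [0.728  0.076  0.4136] yaw 0.17953256877767446 zax [-0.0025 -0.0001 -1.    ] F [-1.2896 -0.7073 -0.4295] g 0.0040554403312383636
d cm [0.0286 0.3883 7.1647] w [-0.0003  0.0025  0.0245]
```

View pics/s12.png

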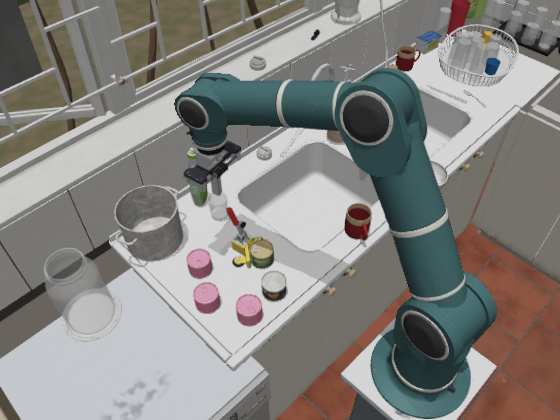

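View pics/w12.png

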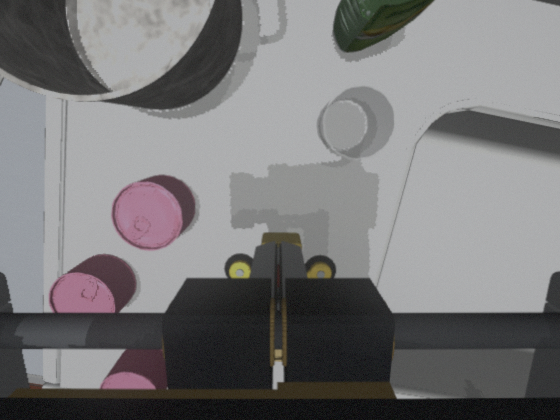

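The gripper is above and behind the handle, with the glass at (345,125) and the bottle well clear. I'll lower next.

send_rows(
  moves=[
    {"dx": 0, "dy": 0.4, "dz": 1.5, "wx": 0, "wy": 0, "wz": 0.02, "fingers": 0},
    {"dx": 0, "dy": 0.4, "dz": 3.5, "wx": 0, "wy": 0, "wz": 0.02, "fingers": 0},
    {"dx": 0, "dy": 0.4, "dz": 5.5, "wx": 0, "wy": 0, "wz": 0.02, "fingers": 0},
    {"dx": 0, "dy": 0.4, "dz": 7, "wx": 0, "wy": 0, "wz": 0.02, "fingers": 0},
    {"dx": 0, "dy": 0.4, "dz": 7, "wx": 0, "wy": 0, "wz": 0.02, "fingers": 0},
    {"dx": 0, "dy": 0.4, "dz": 7, "wx": 0, "wy": 0, "wz": 0.02, "fingers": 0},
  ],
)

```text
clock: 10.32
tool_pos: [0.7284, 0.0718, 0.3453]
eef_rot: [0.997, 0.079, -0.001, 0.0]
ft_force: [-0.1, 0.4, 1.0]
grip_width: 0.006
```

```bash
python3 - <<'E'
from st import *
o=manip.get_obs();print(hold(o['tool_pos']))
s=snapshot('scene');cv2.imwrite('pics/s13.png',cv2.resize(s[130:280,170:310],None,fx=4,fy=4,interpolation=cv2.INTER_CUBIC))
goal(95,0,0,0,.342)
E
```

```text
[151.5822  -0.3572]
clk 10.37 pos [0.7288 0.0721 0.3464] yaw 0.15733920093730236 zax [ 0.0005  0.     -1.    ] F [0.2087 0.1612 0.1112] g 0.0012544274187670018
d cm [-5.6977 -0.0306  0.4411] w [ 0.0001 -0.0005  0.0023]
```

View pics/s13.png

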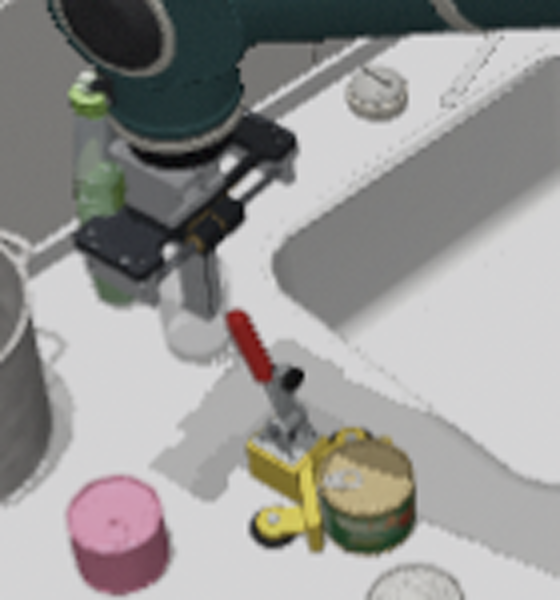

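The fingertips are right behind the red handle's end at about (240,320). Pushing it over now.

send_rows(
  moves=[
    {"dx": -0.9, "dy": 0, "dz": 0.3, "wx": 0, "wy": 0, "wz": 0, "fingers": 0},
    {"dx": -1.7, "dy": 0, "dz": 0.4, "wx": 0, "wy": 0, "wz": 0, "fingers": 0},
    {"dx": -2.4, "dy": 0, "dz": 0.4, "wx": 0, "wy": 0, "wz": 0, "fingers": 0},
    {"dx": -3.1, "dy": 0, "dz": 0.4, "wx": 0, "wy": 0, "wz": 0, "fingers": 0},
    {"dx": -3.8, "dy": 0, "dz": 0.4, "wx": 0, "wy": 0, "wz": 0, "fingers": 0},
    {"dx": -4.5, "dy": 0, "dz": 0.4, "wx": 0, "wy": 0, "wz": 0, "fingers": 0},
    {"dx": -5.2, "dy": 0, "dz": 0.4, "wx": 0, "wy": 0, "wz": 0, "fingers": 0},
    {"dx": -5.9, "dy": 0, "dz": 0.4, "wx": 0, "wy": 0, "wz": 0, "fingers": 0},
  ],
)

```text
clock: 11.03
tool_pos: [0.6707, 0.0632, 0.3433]
eef_rot: [0.997, 0.078, 0.002, 0.0]
ft_force: [3.1, 0.8, 1.8]
grip_width: 0.004
```

```bash
python3 - <<'E'
from st import *
o=manip.get_obs();print(hold(o['tool_pos']))
s=snapshot('scene');cv2.imwrite('pics/s14.png',cv2.resize(s[130:280,170:310],None,fx=4,fy=4,interpolation=cv2.INTER_CUBIC))
goal(80,0,0,0,.342)
E
```

```text
[93.1833  0.0002]
clk 11.08 pos [0.6697 0.063  0.3428] yaw 0.1569032115310721 zax [ 0.0015 -0.0001 -1.    ] F [1.7394 0.1174 2.7606] g 0.0032197121668717807
d cm [-1.2187 -0.0013  0.0798] w [ 0.0003 -0.0015  0.0019]
```

View pics/s14.png

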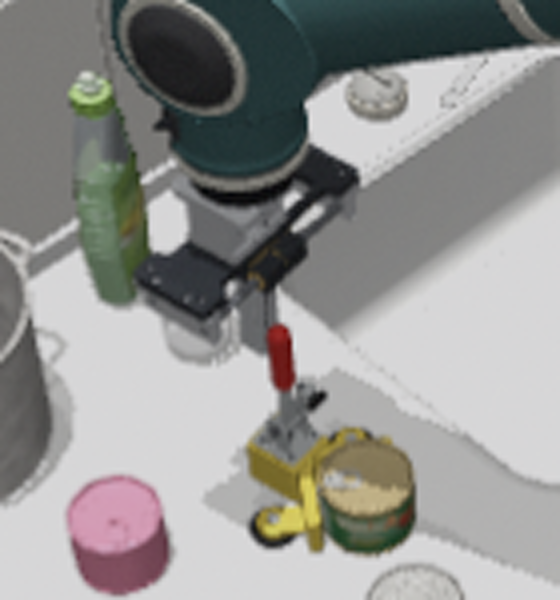

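The handle is upright at (280,358) and the push is working. I'll carry on past centre.

send_rows(
  moves=[
    {"dx": -0.7, "dy": 0, "dz": 0, "wx": 0, "wy": 0, "wz": 0, "fingers": 0},
    {"dx": -1.4, "dy": 0, "dz": 0, "wx": 0, "wy": 0, "wz": 0, "fingers": 0},
    {"dx": -2, "dy": 0, "dz": 0, "wx": 0, "wy": 0, "wz": 0, "fingers": 0},
    {"dx": -2.3, "dy": 0, "dz": 0, "wx": 0, "wy": 0, "wz": 0, "fingers": 0},
    {"dx": -2.3, "dy": 0, "dz": 0, "wx": 0, "wy": 0, "wz": 0, "fingers": 0},
  ],
)

```text
clock: 11.5
tool_pos: [0.6474, 0.0596, 0.3413]
eef_rot: [0.997, 0.078, -0.0, 0.0]
ft_force: [-0.6, 0.1, 0.3]
grip_width: 0.003
```

```bash
python3 - <<'E'
from st import *
o=manip.get_obs();print(hold(o['tool_pos']),o['ft_force'])
s=snapshot('scene');cv2.imwrite('pics/s15.png',cv2.resize(s[130:280,170:310],None,fx=4,fy=4,interpolation=cv2.INTER_CUBIC))
E
```

```text
[69.6567  0.0896] [-0.6154  0.1026  0.2983]
```

View pics/s15.png

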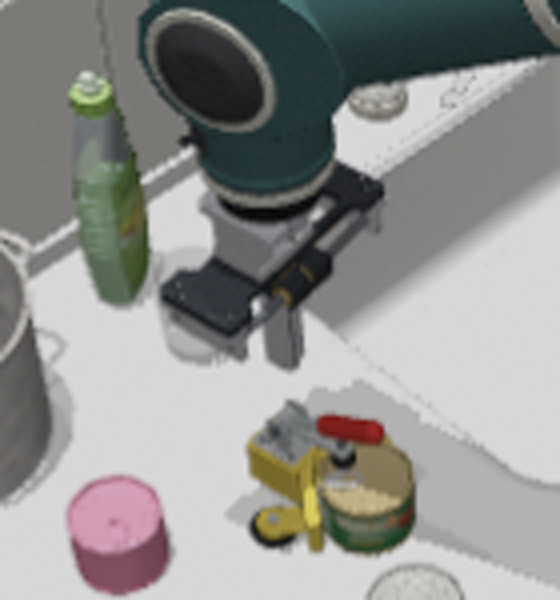

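The lever has snapped over: the red handle is at (350,428) and the pad rests on the lid at (342,455). I'll back away upwards and check.

send_rows(
  moves=[
    {"dx": 0, "dy": 0, "dz": -2, "wx": 0, "wy": 0, "wz": 0, "fingers": 0},
    {"dx": 0, "dy": 0, "dz": -5, "wx": 0, "wy": 0, "wz": 0, "fingers": 0},
    {"dx": 0, "dy": 0, "dz": -8, "wx": 0, "wy": 0, "wz": 0, "fingers": 0},
    {"dx": -3, "dy": 1, "dz": -10, "wx": 0, "wy": 0, "wz": 0, "fingers": 0},
    {"dx": -6, "dy": 3, "dz": -10, "wx": 0, "wy": 0, "wz": 0, "fingers": 0},
    {"dx": -9, "dy": 5, "dz": -10, "wx": 0, "wy": 0, "wz": 0, "fingers": 0},
    {"dx": -9, "dy": 5, "dz": -10, "wx": 0, "wy": 0, "wz": 0, "fingers": 0},
    {"dx": -9, "dy": 5, "dz": -10, "wx": 0, "wy": 0, "wz": 0, "fingers": 0},
  ],
)

```text
clock: 12.22
tool_pos: [0.5664, -0.005, 0.4419]
eef_rot: [0.997, 0.077, 0.0, 0.0]
ft_force: [1.2, 0.4, -0.7]
grip_width: 0.007
```

```bash
python3 - <<'E'
from st import *
C=cam("wrist");im=snapshot('wrist');cv2.imwrite('pics/w16.png',im)
for c,st,_ in blobs(im,(15,60,60),(35,255,255),None,400): print(c,st)
o=manip.get_obs();print(o['clock'],o['tool_pos'],o['qvel'],o['ft_force'])
s=snapshot('scene');cv2.imwrite('pics/s16.png',s)
# bystander shift check: diff vs start
s0=cv2.imread('pics/scene0.png');h=[]
d=cv2.absdiff(s,s0).max(2)
for n,(x,y) in dict(blue_tin=(274,285),mug=(358,221),cup=(395,210),glass=(218,206)).items(): print(n,d[y-14:y+14,x-14:x+14].mean())
E
```

```text
[254.4146 155.9021] [ 210   82   80  131 3208]
[203.7761 153.1741] [ 182  112   40   97 1666]
[482.421  362.2824] [443 349  72  25 563]
12.2667 [ 0.5671 -0.0039  0.4418] [-0.0232  0.0233 -0.011  -0.0199  0.0022  0.0021 -0.0049] [0.0112 0.2027 0.4576]
blue_tin 17.70408163265306
mug 14.551020408163266
cup 18.385204081632654
glass 28.413265306122447
```

View pics/w16.png

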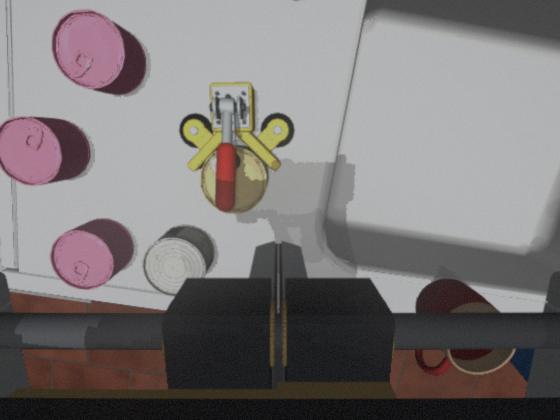

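View pics/s16.png

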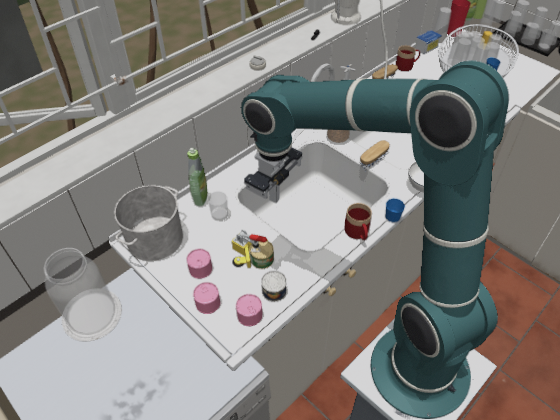

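```bash
python3 - <<'E'
from st import *
C=cam("wrist"); p=plane(C,(235,180),.058);print("tin",p,hold(p))
s0=cv2.cvtColor(cv2.imread('pics/scene0.png'),cv2.COLOR_BGR2GRAY);s1=cv2.cvtColor(cv2.imread('pics/s16.png'),cv2.COLOR_BGR2GRAY)
for n,(x,y) in dict(blue_tin=(274,285),mug=(358,221),cup=(395,210),glass=(218,206)).items():
    r=cv2.matchTemplate(s1[y-26:y+26,x-26:x+26],s0[y-17:y+17,x-17:x+17],cv2.TM_CCOEFF_NORMED);v=cv2.minMaxLoc(r);print(n,np.array(v[3])-9,round(v[1],3))
E
```

```text
tin [0.5786 0.0472 0.058 ] [-0.2304 -1.6179]
blue_tin [0 0] 0.988
mug [0 0] 1.0
cup [0 0] 1.0
glass [0 0] 0.748
```

send_rows(
  moves=[
    {"dx": 0, "dy": 0, "dz": 0, "wx": 0, "wy": 0, "wz": 0, "fingers": 0},
    {"dx": 0, "dy": 0, "dz": 0, "wx": 0, "wy": 0, "wz": 0, "fingers": 0},
    {"dx": 0, "dy": 0, "dz": 0, "wx": 0, "wy": 0, "wz": 0, "fingers": 0},
  ],
)

```text
clock: 12.57
tool_pos: [0.5674, -0.0031, 0.4411]
eef_rot: [0.997, 0.079, -0.0, -0.0]
ft_force: [-0.3, -0.3, 0.5]
grip_width: 0.001
```

```bash
python3 -c "
from rig import ticket
print(ticket.finish_job())"
```

```text
the job is handed in; nothing more can be done
None
```

I pushed the tomato tin along the worktop into the V and clamped it. I handed the job in at about 12.6 s; it gave no verdict.

- **Pushing the tin:** I used the half-open fingers to bring it into the mouth, then pushed with them shut. That first push stopped on the right wall, about 3 mm off. I nudged it again from the right rear, and it then measured about 0.6 mm from the seat.
- **Clamping:** I pushed the red lever from behind its handle until it snapped over. The pictures show the handle lying over the tin and the pad on its lid. I did not measure the pad force or the exact lever angle.
- **Final tin position:** The last wrist picture put the tin about 1.6 mm from the seat. That differs by about 2 mm from the earlier reading, which is within the camera error, and the handle hid part of the lid.
- **Bystanders:** Before-and-after picture matching showed no shift for the blue tin, mug, cup or glass. The match for the glass was weaker (0.75), as the arm's surroundings and shadow had changed there.
- **Robot:** It was clear of everything, with the wrist force near zero.

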